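# Uncap the specimen canister

## Task

A colleague wants to drop sample tubes into the specimen canister. Take the lancet box off the top of it and set it down upright on the form pad, then find out which way the canister's quarter-turn cap unlocks (some of these caps have a reversed thread: turn it one way, tug lightly, and if it stays locked turn it the other way; do not wrench it). Lift the cap off and finish while holding it still and level, about a hand's width above the canister, with nothing else carrying it.

Things in the scene. Friction and masses are not known exactly. Their poses are not given: they have to be found in the camera images.
- canister: White round canister, 80 mm across, fixed to the desk in a dark foot 100 mm across. Origin: centre of the underside, z up; shoulder 75 mm up. A moulded upright rib on the body wall marks its -x.
- cap: Loose grey cap, 80 g. Origin: centre of the underside of its skirt, which rests on the canister's shoulder (75 mm up). Ribbed skirt and disc, 72 mm across, 31 mm high, under a hexagonal knob. A pointer rib on the skirt marks its -x. At the start the pointer is within 8 degrees of the canister's rib: locked. It turns easily, to a hard stop 45 degrees from the rib either way.
- lancet_box: Closed white carton of lancets with red print, 60 mm (its x) x 90 mm (its y) x 45 mm high, 90 g, lying upright on top of the cap's knob (its underside 136 mm above the desk). Origin: centre of the underside, z up.
- form_pad: Pad of white forms lying flat, 122 mm (its x) x 171 mm (its y), the top of the paper 12 mm above the desk; fixed. Origin: centre of the underside.
- cap_knob (a point): Centre of the top of the cap's hexagonal knob, 61 mm above the cap's origin, axes as the cap. The knob is 40 mm across flats and 30 mm high, above the disc; one pair of flats faces the cap's +x and -x, the others lie at 60 degree steps.
- canister_mouth (a point): Centre of the mouth of the canister's neck (44 mm across, hidden in the cap), 97 mm above the desk. On one side only (it differs from run to run and cannot be seen) the lock lets go: with the cap turned 32 to 45 degrees from the rib that way it lifts straight off, clear after 25 mm. Turned the other way it rises only about 3 mm, then stops dead.
Things that resemble listed ones, but are neither listed nor needed, are in the scene too. What is shaped like the lancet_box but turquoise is not meant.

How it is judged:
On the way, in this order (a step that is already met when the one before it is completed fails the run):
1. the lancet box stands upright on the form pad, released (x of lancet_box in the frame of form_pad between -0.06 and 0.06 m and y of lancet_box in the frame of form_pad between -0.085 and 0.085 m and height (world z) of lancet_box below 0.025 m and angle between lancet_box's own z axis and vertical below 0.15 rad and linear speed of lancet_box below 0.03 m/s and contact force between the fingers and lancet_box below 0.1 N), for 0.2 s.
2. the cap is unlocked and lifted clear of the canister's neck (z of cap in the frame of canister above 0.105 m and contact force between the fingers and cap above 0.5 N), for 0.1 s.
At the end, for the whole second after the job is handed in: The cap is held in the fingers at least 50 mm above its closed height on the canister, within 0.3 rad of level, still (under 0.03 m/s) and touching neither canister nor box; the lancet box rests upright on the form pad (its centre over the pad, within 0.15 rad), released and at rest (all of step 1 and z of cap in the frame of canister above 0.125 m and angle between cap's own z axis and vertical below 0.3 rad and linear speed of cap below 0.03 m/s and contact force between the fingers and cap above 0.5 N and contact force between cap and canister below 0.05 N and contact force between cap and lancet_box below 0.05 N); the arm keeps its last pose, push and grip.
It fails at once if the lancet box is tipped over (angle between lancet_box's own z axis and vertical above 0.6 rad).
It fails at once if the cap is wrenched: over 100 N between cap and canister (contact force between cap and canister above 100 N).
It also fails if it takes over 69 s, if anything falls off the work surface, if the arm or the gripper's body presses on something with over 40 N, if the wrist force passes 120 N, or if a joint passes its speed limit or range.

## Robot

A 6-joint arm with a two-finger parallel gripper is mounted at the origin on a cart in front of the work surface, level with it; the furniture and walls round the work are solid. World frame = base frame: x ahead of the robot, y to its left, z up, the work surface at z = 0. Lengths are in m, angles in rad, forces in N, time in s.
With the tool pointing down it reaches from about 0.375 to 0.9 m from the base axis. Payload 3.1 kg.
Tool frame: the origin (TCP) lies midway between the tips of the shut fingers; the grasp point (between the pads) lies 19 mm behind it (manip.grasp_offset is the distance from the TCP to the grasp point, in m); z points along the fingers, y is the line along which they close (so a half turn about z gives the same grasp; the last joint's range is limited). The gripper opens to 85 mm and grips with 20 to 120 N. Pads are 22 mm wide; open, the fingers measure 114 mm over their backs; the gripper's body (76 mm by 85 mm) begins 54 mm behind the grasp point. The pads swing forward as they close: fully open they stand 13 mm farther back than shut.
Start: joints at [1.048, 0.527, 1.433, -0, 1.181, -0.178], TCP at [0.211, 0.588, 0.231] pointing down, gripper open.
Joint ranges: [-3.08, 3.08], [-0.75, 2.2], [0.22, 2.44], [-1.43, 4.57], [0, 2.65], [-2.85, 2.85]. Speed limits (rad/s): [2.79, 2.79, 3.14, 3.14, 3.14, 3.14].

## Interface

Orientations are given as a unit quaternion [x, y, z, w].
In Python, from station import sensors, cams, order, manip gives the robot as it stands.
- The arm moves only by the tool move_arm, never from a script. Its argument "targets" is a list of rows, each an object of numbers: "dx", "dy", "dz": the shift along the world's x, y, z normalised to -1 to 1, where 1 is 25 mm; "rx", "ry", "rz": the turn, a rotation vector about the world's x, y, z normalised to -1 to 1, where 1 is 30 degrees. A call has exactly 10 rows; each row shifts and turns the commanded pose from where the row before left it; what a row does not reach is not made up. A row lasts 1/8 s, in which the tool goes at most 62.5 mm and 10.7 degrees, less where a joint would pass 70% of its speed; a pose out of reach is approached as far as the arm can. A call with a number of a shift or a turn outside -1 to 1 is refused whole. A call with a gripper value outside its range is refused whole. "claw" is the opening in per cent of the stroke, from 0 (shut) to 100 (fully open), set as the call begins (left out, the last holds). The fingers move at their own pace and stop on an object; "newtons" is the grip in N (left out, the last holds). Time passes only in rows, so rows that do not move let the fingers close, or fill a call up. It gives the time, the measured TCP pose, the force, the opening and the grip force at its end, in the units of the state.
- sensors.sense(): the state, without advancing time (a new reading comes with each control period).
- cams.snapshot(name): name is "side" or "top"; returns the picture (420x560x3 uint8, red, green, blue); there is no depth.
- cams.camera_model(name): a dict with "fx", "fy", "cx", "cy" (pixels), "distortion" ([k1, k2, p1, p2, k3] as OpenCV has them; the pictures are not rectified), "extrinsics" (4x4, takes a point from world to camera coordinates). Camera axes: x right, y down, z forward; pixel columns grow to the right and rows downward; lengths in m; the calibration is good to about 2 mm. A picture is of the moment at which its call begins. camera_model takes no time and is no camera call.
- order.sign_off(): hands the job in; it is judged then, once.
The state is a dict: "t": time; "q": joint angles; "qd": joint speeds; "tau": joint torques, N m; "tcp_pos": TCP position; "tool_rot": TCP orientation; "force": force on the tool from outside, world axes, zero at the start; "ft_torque": the same for the moment, N m; "finger_gap": opening from 0.0 (shut) to 1.0 (fully open); "gripper_force": force on a finger pad.
Only numpy, scipy, OpenCV 4.12 (cv2) and the standard library are available. Lean on these libraries where they do the work, as an engineer would, in place of code of your own. Each camera call takes 0.05 s, during which the arm holds its last target. There are 200 camera calls.

## Working session

There is one attempt and no reset: what is moved stays moved. The work goes in short steps, Python scripts to look and compute and a tool call to move; the robot and the scene stay as the last step left them, time stands still between calls to the robot, and variables do not carry over. Pictures are saved under pics/ and viewed, at most 10 in all, crops included, and the job is handed in when it is done.

Besides the shell and the picture viewer there is one more tool, called after "Request:" as a command line: name --argument value ..., lists and objects as JSON in quotes. move_arm: Moves the arm, as the interface text tells. Scaled input: -1 to 1 covers 25 mm each way for a shift and 30 degrees each way for a turn. Its arguments: {"type":"object","properties":{"targets":{"type":"array"},"claw":{"type":"number"},"newtons":{"type":"number"}},"required":["targets"]}

```bash
mkdir -p pics
python3 - <<'E'
from station import sensors,cams,manip
import cv2,numpy as np
a=cams.snapshot("top");b=cams.snapshot("side")
for n,i in(("top0",a),("side0",b)): cv2.imwrite(f"pics/{n}.png",i[:,:,::-1])
for n in("top","side"):
    m=cams.camera_model(n);print({k:(np.round(v,3).tolist()) for k,v in m.items()})
s=sensors.sense();print(s["t"],s["tcp_pos"],s["tool_rot"],s["finger_gap"],manip.grasp_offset)
E
```

```text
{'fx': 408.682, 'fy': 408.682, 'cx': 284.722, 'cy': 206.593, 'distortion': [-0.023, 0.0, 0.0, 0.0, 0.0], 'extrinsics': [[-0.022, -1.0, -0.003, 0.07], [-0.978, 0.022, -0.206, 0.591], [0.206, -0.002, -0.979, 1.034], [0.0, 0.0, 0.0, 1.0]]}
{'fx': 536.903, 'fy': 536.903, 'cx': 271.038, 'cy': 205.366, 'distortion': [-0.121, 0.0, 0.0, 0.0, 0.0], 'extrinsics': [[0.83, -0.557, -0.023, -0.43], [-0.35, -0.489, -0.799, 0.327], [0.434, 0.671, -0.601, 1.074], [0.0, 0.0, 0.0, 1.0]]}
0.1 [0.21029509 0.58787884 0.23044106] [ 1.71043556e-01  9.85262984e-01 -9.17701734e-04 -3.35442162e-04] 1.0011996623747934 0.0187
```

View pics/top0.png

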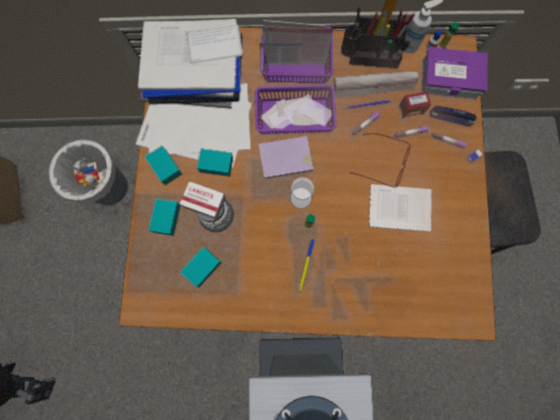

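View pics/side0.png

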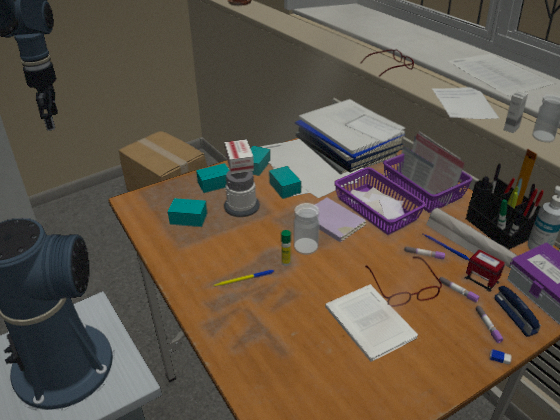

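The top view shows a white/red LANCETS box at (203,200) on the grey-and-white canister (214,213). Things it could be mistaken for:
- Box: turquoise cartons at (163,165), (215,161), (163,217) and (200,267), ruled out by colour.
- Form pad: the white pad at (400,208). Lookalikes are the purple pad (286,157), loose papers (200,125) and the binder stack (190,55).
- Canister: the clear cup (302,193).

I'll check the choice in one close crop.

Run:
```python
import cv2,numpy as np
a=cv2.imread("pics/top0.png");b=cv2.imread("pics/side0.png")
t=cv2.resize(a[170:240,170:240],(400,400),interpolation=cv2.INTER_CUBIC)
s=cv2.resize(b[130:225,200:280],(337,400),interpolation=cv2.INTER_CUBIC)
p=cv2.resize(a[175:240,360:440],(400,200) if 0 else (240,195),interpolation=cv2.INTER_CUBIC)
p2=cv2.resize(b[275:365,315:425],(240,196))
o=np.zeros((600,740,3),np.uint8);o[:400,:400]=t;o[:400,400:737]=s;o[402:597,:240]=p;o[402:598,250:490]=p2
cv2.imwrite("pics/crop0.png",o)
```

```text
(no output)
```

View pics/crop0.png

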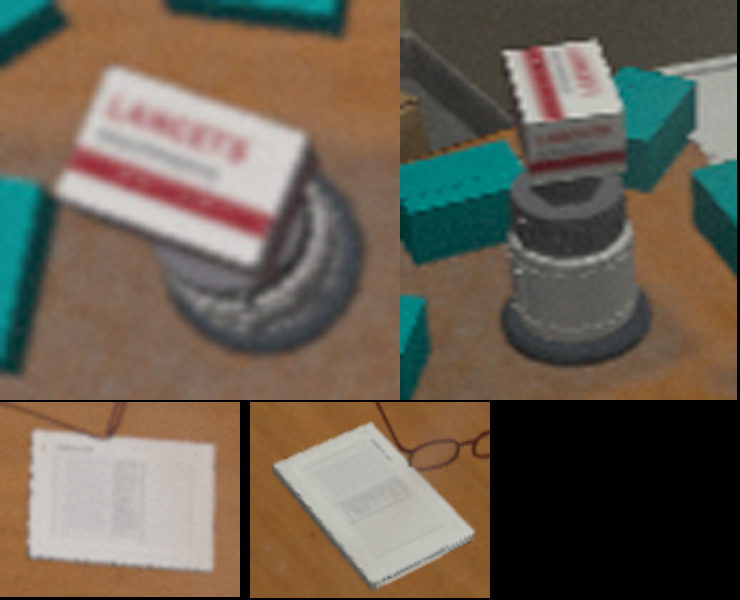

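The crop confirms it: a white carton with red LANCETS print sits off-centre on the cap's hex knob, and the white form pad is at top-view (400,208). Next I'll compute positions.

```bash
cat > h.py <<'E'
from station import sensors,cams
import cv2,numpy as np
from scipy.spatial.transform import Rotation as R
def P(cam,uv,z):
    m=cams.camera_model(cam);K=np.array([[m['fx'],0,m['cx']],[0,m['fy'],m['cy']],[0,0,1]])
    n=cv2.undistortPoints(np.array(uv,float).reshape(-1,1,2),K,np.array(m['distortion'])).reshape(-1,2)
    E=np.array(m['extrinsics']);d=np.c_[n,np.ones(len(n))]@E[:3,:3];c=-E[:3,:3].T@E[:3,3]
    return c+d*((z-c[2])/d[:,2])[:,None]
def W(cam,X):
    m=cams.camera_model(cam);K=np.array([[m['fx'],0,m['cx']],[0,m['fy'],m['cy']],[0,0,1]])
    E=np.array(m['extrinsics']);return cv2.projectPoints(np.array(X,float).reshape(-1,3),cv2.Rodrigues(E[:3,:3])[0],E[:3,3],K,np.array(m['distortion']))[0].reshape(-1,2)
def st():
    s=sensors.sense();r=R.from_quat(s['tool_rot']);M=r.as_matrix()
    print('t',round(s['t'],2),'tcp',np.round(s['tcp_pos'],4),'z',np.round(M[:,2],3),'yaw_y',round(np.degrees(np.arctan2(M[1,1],M[0,1])),1),'q',np.round(s['q'],2),'gap',round(s['finger_gap'],3),'F',np.round(s['force'],1),'T',np.round(s['ft_torque'],2),'g',s['gripper_force'])
E
python3 - <<'E'
from h import *
c=np.array([(108,65),(305,133),(250,268),(58,190)])/5.714+170-.4
w=P("top",c,.181);print(np.round(w,3),w.mean(0))
for i in range(4): d=w[(i+1)%4]-w[i];print(np.linalg.norm(d),np.degrees(np.arctan2(d[1],d[0])))
# side: top face corners from crop
c=np.array([(503,50),(597,40),(623,108),(528,125)])-[400,0];c=c/4.21+[200,130]
w=P("side",c,.181);print(np.round(w,3),w.mean(0))
for i in range(4): d=w[(i+1)%4]-w[i];print(np.linalg.norm(d),np.degrees(np.arctan2(d[1],d[0])))
c=np.array([(33,28),(214,42),(213,168),(29,154)])/3+[360,175]
w=P("top",c,.012);print(np.round(w,3),w.mean(0))
for i in range(4): d=w[(i+1)%4]-w[i];print(np.linalg.norm(d),np.degrees(np.arctan2(d[1],d[0])))
print("foot",P("top",[(170+265/5.714,170+255/5.714)],.02),P("side",[(241.8,130+325/4.21)],.01))
st()
E
```

```text
[[0.636 0.289 0.181]
 [0.604 0.205 0.181]
 [0.547 0.228 0.181]
 [0.582 0.309 0.181]] [0.5923203  0.25768167 0.181     ]
0.08952821119654295 -110.60756831510442
0.06139580444108144 158.68943838588208
0.08822124330582452 66.65302971972875
0.057178538710622444 -19.95170857527706
[[0.578 0.303 0.181]
 [0.632 0.278 0.181]
 [0.602 0.199 0.181]
 [0.546 0.217 0.181]] [0.5894982  0.24927717 0.181     ]
0.0597209857188298 -24.277321515390554
0.08458852185603419 -111.0877556966398
0.05882093958225356 162.9649703441529
0.09207346439019627 69.50629824784532
[[ 0.662 -0.189  0.012]
 [ 0.645 -0.359  0.012]
 [ 0.525 -0.347  0.012]
 [ 0.542 -0.177  0.012]] [ 0.59329056 -0.26802724  0.012     ]
0.17144965681088697 -95.80648899662528
0.12059967536168287 174.10467746247636
0.17057235535299234 84.29978013943544
0.12091787088123535 -5.479247010523678
foot [[0.582621   0.24767786 0.02      ]] [[0.57593211 0.22937017 0.01      ]]
t 0.1 tcp [0.2103 0.5879 0.2304] z [-0.001 -0.002 -1.   ] yaw_y 70.3 q [ 1.05  0.53  1.43  0.    1.18 -0.18] gap 1.001 F [ 0.1 -0.4  0.9] T [-0.01  0.01  0.01] g 0.0
```

Request:
move_arm --targets '[{"dx": 0.95,"dy": -0.84,"rz": -0.3},{"dx": 0.95,"dy": -0.84,"rz": -0.3},{"dx": 0.95,"dy": -0.84,"rz": -0.3},{"dx": 0.95,"dy": -0.84,"rz": -0.3},{"dx": 0.95,"dy": -0.84,"rz": -0.3},{"dx": 0.95,"dy": -0.84,"rz": -0.3},{"dx": 0.95,"dy": -0.84,"rz": -0.3},{"dx": 0.95,"dy": -0.84,"rz": -0.3},{"dx": 0.95,"dy": -0.84,"rz": -0.3},{"dx": 0.95,"dy": -0.84,"rz": -0.3}]' --claw 100

```text
schema error: expected keys dx, dy, dz, rx, ry, rz
```

Request:
move_arm --targets '[{"dx": 0.9,"dy": -0.8},{"dx": 0.9,"dy": -0.8},{"dx": 0.9,"dy": -0.8},{"dx": 0.9,"dy": -0.8},{"dx": 0.9,"dy": -0.8},{"dx": 0.9,"dy": -0.8},{},{},{},{}]'

```text
schema error: expected keys dx, dy, dz, rx, ry, rz
```

Run:
```python
from h import *
b=cams.snapshot("side")[:,:,::-1];a=cams.snapshot("top")[:,:,::-1]
st();o=np.zeros((400,800,3),np.uint8)
o[:,:400]=cv2.resize(a[140:260,150:270],(400,400),interpolation=2);o[:,400:]=cv2.resize(b[90:210,180:300],(400,400),interpolation=2)
cv2.imwrite("pics/c1.png",o)
```

```text
t 0.2 tcp [0.2104 0.588  0.2307] z [-0.001 -0.001 -1.   ] yaw_y 70.3 q [ 1.05  0.53  1.43  0.    1.18 -0.18] gap 0.996 F [ 0.4  0.1 -0.4] T [-0.02 -0.02  0.02] g 0.0
```

View pics/c1.png

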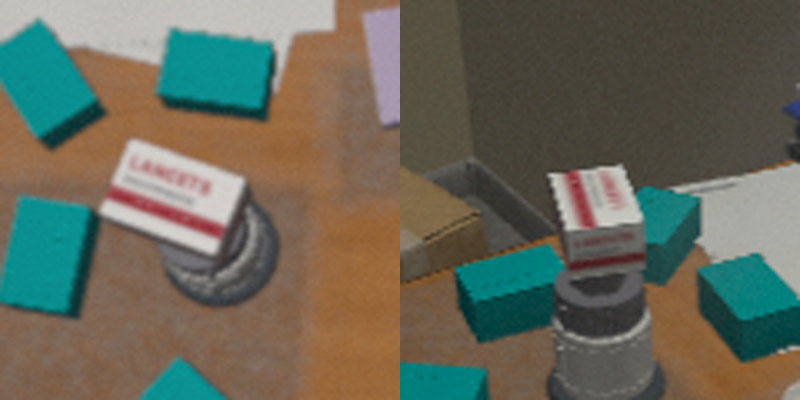

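The moves were refused because every row needs all six keys, so the arm has not moved. The picture shows the scene unchanged.

Request:
move_arm --targets '[{"dx": 0.95,"dy": -0.84,"dz": 0,"rx": 0,"ry": 0,"rz": -0.3},{"dx": 0.95,"dy": -0.84,"dz": 0,"rx": 0,"ry": 0,"rz": -0.3},{"dx": 0.95,"dy": -0.84,"dz": 0,"rx": 0,"ry": 0,"rz": -0.3},{"dx": 0.95,"dy": -0.84,"dz": 0,"rx": 0,"ry": 0,"rz": -0.3},{"dx": 0.95,"dy": -0.84,"dz": 0,"rx": 0,"ry": 0,"rz": -0.3},{"dx": 0.95,"dy": -0.84,"dz": 0,"rx": 0,"ry": 0,"rz": -0.3},{"dx": 0.95,"dy": -0.84,"dz": 0,"rx": 0,"ry": 0,"rz": -0.3},{"dx": 0.95,"dy": -0.84,"dz": 0,"rx": 0,"ry": 0,"rz": -0.3},{"dx": 0.95,"dy": -0.84,"dz": 0,"rx": 0,"ry": 0,"rz": -0.3},{"dx": 0.95,"dy": -0.84,"dz": 0,"rx": 0,"ry": 0,"rz": -0.3}]' --claw 100

```text
t: 1.45
tcp_pos: [0.4487, 0.3776, 0.2311]
tool_rot: [0.819, 0.574, -0.0, -0.0]
force: [0.3, 0.5, -0.0]
finger_gap: 0.995
gripper_force: 0.0
```

```bash
python3 -c "
from h import *
st()"
```

```text
t 1.45 tcp [0.4487 0.3776 0.2311] z [-0. -0. -1.] yaw_y -20.0 q [0.51 0.48 1.53 0.   1.13 0.86] gap 0.995 F [ 0.3  0.5 -0. ] T [-0.03  0.01 -0.04] g 0.0
```

Request:
move_arm --targets '[{"dx": 0.95,"dy": -0.82,"dz": 0,"rx": 0,"ry": 0,"rz": -0.07},{"dx": 0.95,"dy": -0.82,"dz": 0,"rx": 0,"ry": 0,"rz": 0},{"dx": 0.95,"dy": -0.82,"dz": 0,"rx": 0,"ry": 0,"rz": 0},{"dx": 0.95,"dy": -0.82,"dz": 0,"rx": 0,"ry": 0,"rz": 0},{"dx": 0.95,"dy": -0.82,"dz": 0,"rx": 0,"ry": 0,"rz": 0},{"dx": 0.95,"dy": -0.82,"dz": 0,"rx": 0,"ry": 0,"rz": 0},{"dx": 0,"dy": 0,"dz": 0,"rx": 0,"ry": 0,"rz": 0},{"dx": 0,"dy": 0,"dz": 0,"rx": 0,"ry": 0,"rz": 0},{"dx": 0,"dy": 0,"dz": 0,"rx": 0,"ry": 0,"rz": 0},{"dx": 0,"dy": 0,"dz": 0,"rx": 0,"ry": 0,"rz": 0}]'

```text
t: 2.7
tcp_pos: [0.5899, 0.2562, 0.2314]
tool_rot: [0.828, 0.561, -0.0, -0.0]
force: [0.0, -0.3, 0.3]
finger_gap: 1.003
gripper_force: 0.0
```

Run:
```python
from h import *
b=cams.snapshot("side")[:,:,::-1];a=cams.snapshot("top")[:,:,::-1]
st();o=np.zeros((400,800,3),np.uint8)
o[:,:400]=cv2.resize(a[140:260,150:270],(400,400),interpolation=2);o[:,400:]=cv2.resize(b[90:210,180:300],(400,400),interpolation=2)
cv2.imwrite("pics/c2.png",o)
```

```text
t 2.8 tcp [0.5902 0.256  0.2314] z [ 0.  0. -1.] yaw_y -21.7 q [0.24 0.55 1.38 0.   1.21 0.62] gap 0.997 F [-0.1  0.  -0.4] T [-0.02  0.03  0.05] g 0.0
```

View pics/c2.png

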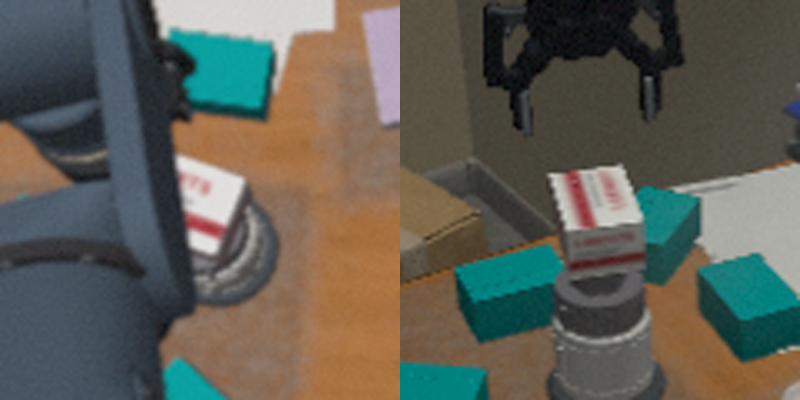

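The open fingers straddle the box: tips at crop (525,133) and (650,120), box top centred at about (595,196). I'll descend 90 mm and then grip.

Request:
move_arm --targets '[{"dx": 0,"dy": -0.05,"dz": -0.6,"rx": 0,"ry": 0,"rz": 0},{"dx": 0,"dy": -0.05,"dz": -0.6,"rx": 0,"ry": 0,"rz": 0},{"dx": 0,"dy": 0,"dz": -0.6,"rx": 0,"ry": 0,"rz": 0},{"dx": 0,"dy": 0,"dz": -0.6,"rx": 0,"ry": 0,"rz": 0},{"dx": 0,"dy": 0,"dz": -0.5,"rx": 0,"ry": 0,"rz": 0},{"dx": 0,"dy": 0,"dz": -0.4,"rx": 0,"ry": 0,"rz": 0},{"dx": 0,"dy": 0,"dz": -0.3,"rx": 0,"ry": 0,"rz": 0},{"dx": 0,"dy": 0,"dz": 0,"rx": 0,"ry": 0,"rz": 0},{"dx": 0,"dy": 0,"dz": 0,"rx": 0,"ry": 0,"rz": 0},{"dx": 0,"dy": 0,"dz": 0,"rx": 0,"ry": 0,"rz": 0}]'

```text
t: 4.05
tcp_pos: [0.591, 0.253, 0.1419]
tool_rot: [0.828, 0.561, 0.001, 0.0]
force: [-0.1, 0.7, -0.1]
finger_gap: 0.998
gripper_force: 0.0
```

Request:
move_arm --targets '[{"dx": 0,"dy": 0,"dz": 0,"rx": 0,"ry": 0,"rz": 0},{"dx": 0,"dy": 0,"dz": 0,"rx": 0,"ry": 0,"rz": 0},{"dx": 0,"dy": 0,"dz": 0,"rx": 0,"ry": 0,"rz": 0},{"dx": 0,"dy": 0,"dz": 0,"rx": 0,"ry": 0,"rz": 0},{"dx": 0,"dy": 0,"dz": 0,"rx": 0,"ry": 0,"rz": 0},{"dx": 0,"dy": 0,"dz": 0,"rx": 0,"ry": 0,"rz": 0},{"dx": 0,"dy": 0,"dz": 0,"rx": 0,"ry": 0,"rz": 0},{"dx": 0,"dy": 0,"dz": 0,"rx": 0,"ry": 0,"rz": 0},{"dx": 0,"dy": 0,"dz": 0,"rx": 0,"ry": 0,"rz": 0},{"dx": 0,"dy": 0,"dz": 0,"rx": 0,"ry": 0,"rz": 0}]' --claw 0 --newtons 35

```text
t: 5.3
tcp_pos: [0.591, 0.253, 0.1418]
tool_rot: [0.828, 0.561, 0.0, 0.0]
force: [-0.8, 0.0, 4.6]
finger_gap: 0.697
gripper_force: 38.4
```

Request:
move_arm --targets '[{"dx": 0,"dy": 0,"dz": 0.3,"rx": 0,"ry": 0,"rz": 0},{"dx": 0,"dy": 0,"dz": 0.7,"rx": 0,"ry": 0,"rz": 0},{"dx": 0,"dy": 0,"dz": 1,"rx": 0,"ry": 0,"rz": 0},{"dx": 0,"dy": -0.4,"dz": 0.6,"rx": 0,"ry": 0,"rz": 0},{"dx": 0,"dy": -0.8,"dz": 0,"rx": 0,"ry": 0,"rz": 0},{"dx": 0,"dy": -1,"dz": 0,"rx": 0,"ry": 0,"rz": 0},{"dx": 0,"dy": -1,"dz": 0,"rx": 0,"ry": 0,"rz": 0},{"dx": 0,"dy": -1,"dz": 0,"rx": 0,"ry": 0,"rz": 0},{"dx": 0,"dy": -1,"dz": 0,"rx": 0,"ry": 0,"rz": 0},{"dx": 0,"dy": -1,"dz": 0,"rx": 0,"ry": 0,"rz": 0}]'

```text
t: 6.55
tcp_pos: [0.5894, 0.0955, 0.2052]
tool_rot: [0.828, 0.56, -0.001, -0.001]
force: [0.3, 0.2, -1.2]
finger_gap: 0.698
gripper_force: 37.9
```

Request:
move_arm --targets '[{"dx": 0,"dy": -1,"dz": 0,"rx": 0,"ry": 0,"rz": 0.1},{"dx": 0,"dy": -1,"dz": 0,"rx": 0,"ry": 0,"rz": 0.1},{"dx": 0,"dy": -1,"dz": 0,"rx": 0,"ry": 0,"rz": 0.1},{"dx": 0,"dy": -1,"dz": 0,"rx": 0,"ry": 0,"rz": 0.1},{"dx": 0,"dy": -1,"dz": 0,"rx": 0,"ry": 0,"rz": 0.1},{"dx": 0,"dy": -1,"dz": 0,"rx": 0,"ry": 0,"rz": 0},{"dx": 0,"dy": -1,"dz": 0,"rx": 0,"ry": 0,"rz": 0},{"dx": 0,"dy": -1,"dz": 0,"rx": 0,"ry": 0,"rz": 0},{"dx": 0,"dy": -1,"dz": 0,"rx": 0,"ry": 0,"rz": 0},{"dx": 0,"dy": -1,"dz": 0,"rx": 0,"ry": 0,"rz": 0}]'

```text
t: 7.8
tcp_pos: [0.5889, -0.1539, 0.2052]
tool_rot: [0.748, 0.664, -0.001, -0.001]
force: [-0.3, 1.1, -1.8]
finger_gap: 0.696
gripper_force: 37.8
```

Run:
```python
from h import *
a=cams.snapshot("top")[:,:,::-1];b=cams.snapshot("side")[:,:,::-1]
st();o=np.zeros((500,800,3),np.uint8)
o[:,:400]=cv2.resize(a[175:245,185:241],(400,500),interpolation=2);o[:,400:]=cv2.resize(b[145:220,210:270],(400,500),interpolation=2)
cv2.imwrite("pics/c3.png",o)
```

```text
t 7.9 tcp [ 0.5894 -0.1556  0.2054] z [-0.001 -0.001 -1.   ] yaw_y -7.0 q [-0.44  0.54  1.5  -0.    1.11 -0.32] gap 0.697 F [-0.8  0.5 -0.9] T [-0.06 -0.    0.  ] g 37.84151494503021
```

View pics/c3.png

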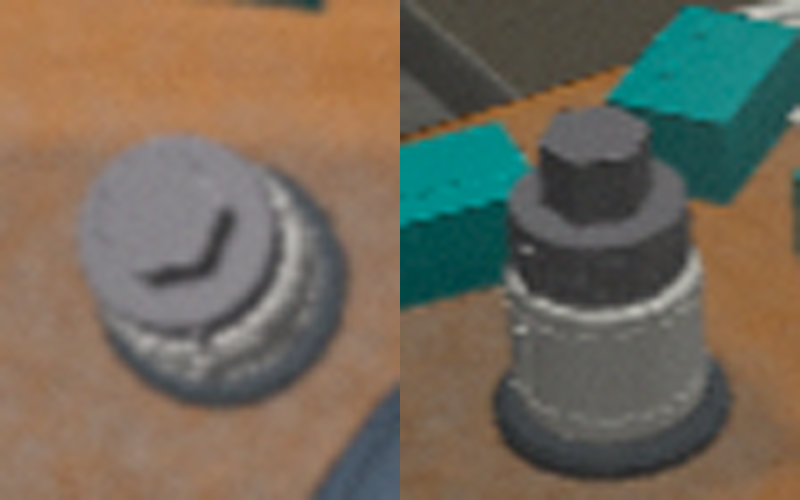

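The cap is now in view: hex knob top at top-crop (170,215), and its dark lower-right side faces have corners at about (140,278), (210,268) and (232,213). In the side crop there are faint rib specks near the left edge at (520,250) and (520,325). The box is held over the way to the pad, so I'll place it before fitting the hex.

Request:
move_arm --targets '[{"dx": 0,"dy": -0.9,"dz": 0,"rx": 0,"ry": 0,"rz": 0},{"dx": 0.1,"dy": -0.9,"dz": 0,"rx": 0,"ry": 0,"rz": 0},{"dx": 0.1,"dy": -0.9,"dz": -0.3,"rx": 0,"ry": 0,"rz": 0},{"dx": 0,"dy": -0.8,"dz": -0.6,"rx": 0,"ry": 0,"rz": 0},{"dx": 0,"dy": -0.6,"dz": -0.9,"rx": 0,"ry": 0,"rz": 0},{"dx": 0,"dy": -0.3,"dz": -1,"rx": 0,"ry": 0,"rz": 0},{"dx": 0,"dy": 0,"dz": -1,"rx": 0,"ry": 0,"rz": 0},{"dx": 0,"dy": 0,"dz": -0.9,"rx": 0,"ry": 0,"rz": 0},{"dx": 0,"dy": 0,"dz": -0.7,"rx": 0,"ry": 0,"rz": 0},{"dx": 0,"dy": 0,"dz": -0.4,"rx": 0,"ry": 0,"rz": 0}]'

```text
t: 9.15
tcp_pos: [0.5949, -0.2617, 0.0593]
tool_rot: [0.748, 0.664, -0.0, -0.001]
force: [0.2, 0.3, -1.2]
finger_gap: 0.701
gripper_force: 37.9
```

```bash
cat > fit.py <<'E'
from h import *
from scipy.optimize import minimize
I={}
for c in("top","side"):
    I[c]=cv2.GaussianBlur(np.mean([cams.snapshot(c) for _ in range(3)],0).mean(2).astype(np.float32),(0,0),.5); cv2.imwrite(f"pics/cap_{c}.png",I[c])
S=8
def hexa(x,y,a,z): t=np.radians(a+30+60*np.arange(6));r=.02/np.cos(np.pi/6);return np.c_[x+r*np.cos(t),y+r*np.sin(t),np.full(6,z)]
def circ(x,y,z,r): t=np.linspace(0,2*np.pi,60);return np.c_[x+r*np.cos(t),y+r*np.sin(t),np.full(60,z)]
def score(p,ret=False):
    x,y,a=p;tot=0
    for c in I:
        w=W(c,[[x,y,.12]])[0];o=np.round([0.579,.24,.12][0:0] or W(c,[[.581,.244,.12]])[0])-32
        f=lambda X:np.round((W(c,X)-o+.5)*S).astype(np.int32)
        def m(*pts):
            k=np.zeros((64*S,64*S),np.float32)
            for q in pts: cv2.fillPoly(k,[cv2.convexHull(q)],1.)
            return cv2.resize(k,(64,64),interpolation=cv2.INTER_AREA)
        t=f(hexa(x,y,a,.136));b=f(hexa(x,y,a,.106));d=f(circ(x,y,.106,.036))
        h=m(np.r_[t,b]);top=m(t);side=h-top;rest=np.clip(m(d)-h,0,1)
        im=I[c][int(o[1]):int(o[1])+64,int(o[0]):int(o[0])+64]
        # outside background not used; fit 4-level piecewise model over a fixed window near the cap
        out=np.clip(1-h-rest,0,1)*m(f(circ(x,y,.106,.042)));A=np.stack([top,side,rest,out],-1).reshape(-1,4)
        wt=(A.sum(1)>.2)
        s,*_=np.linalg.lstsq(A[wt],im.reshape(-1)[wt],rcond=None);r=A[wt]@s-im.reshape(-1)[wt]
        tot+=np.mean(r**2)
    return tot
if __name__=="__main__":
    best=[]
    for a in range(-30,30,5):
        r=minimize(score,[.581,.244,a],method="Nelder-Mead",options=dict(initial_simplex=[[.581,.244,a-3],[.587,.244,a],[.581,.250,a],[.577,.240,a+3]],maxiter=120));best.append((r.fun,*r.x))
    for b in sorted(best)[:6]:print(np.round(b,4))
E
python3 fit.py; python3 -c "
from h import *
st()"
```

```text
t 9.45 tcp [ 0.5963 -0.2625  0.0623] z [ 0.002 -0.001 -1.   ] yaw_y -6.8 q [-0.59  0.77  1.48  0.    0.88 -0.47] gap 0.695 F [ 0.4 -0.1 -1.5] T [-0.01 -0.02  0.  ] g 37.928749322891235[ WARN:0@1.367] global loadsave.cpp:1063 imwrite_ Unsupported depth image for selected encoder is fallbacked to CV_8U.
Traceback (most recent call last):
  File "fit.py", line 30, in <module>
    r=minimize(score,[.581,.244,a],method="Nelder-Mead",options=dict(initial_simplex=[[.581,.244,a-3],[.587,.244,a],[.581,.250,a],[.577,.240,a+3]],maxiter=120));best.append((r.fun,*r.x))
  File "fit.py", line 12, in score
    w=W(c,[[x,y,.12]])[0];o=np.round([0.579,.24,.12][0:0] or W(c,[[.581,.244,.12]])[0])-32
                                                             ~^^^^^^^^^^^^^^^^^^^^^
  File "h.py", line 10, in W
    m=cams.camera_model(cam);K=np.array([[m['fx'],0,m['cx']],[0,m['fy'],m['cy']],[0,0,1]])
ValueError: time passes only in moves, steps and waits
```

Request:
move_arm --targets '[{"dx": 0,"dy": -0.05,"dz": -0.4,"rx": 0,"ry": 0,"rz": 0},{"dx": 0,"dy": -0.05,"dz": -0.4,"rx": 0,"ry": 0,"rz": 0},{"dx": 0,"dy": 0,"dz": -0.3,"rx": 0,"ry": 0,"rz": 0},{"dx": 0,"dy": 0,"dz": -0.25,"rx": 0,"ry": 0,"rz": 0},{"dx": 0,"dy": 0,"dz": -0.15,"rx": 0,"ry": 0,"rz": 0},{"dx": 0,"dy": 0,"dz": -0.1,"rx": 0,"ry": 0,"rz": 0},{"dx": 0,"dy": 0,"dz": -0.1,"rx": 0,"ry": 0,"rz": 0},{"dx": 0,"dy": 0,"dz": 0,"rx": 0,"ry": 0,"rz": 0},{"dx": 0,"dy": 0,"dz": 0,"rx": 0,"ry": 0,"rz": 0},{"dx": 0,"dy": 0,"dz": 0,"rx": 0,"ry": 0,"rz": 0}]'

```text
t: 10.7
tcp_pos: [0.5957, -0.2646, 0.019]
tool_rot: [0.748, 0.664, 0.0, 0.0]
force: [-0.2, 0.5, -1.1]
finger_gap: 0.694
gripper_force: 37.9
```

```bash
sed -i 's/cams.camera_model(cam)/CM(cam)/; s/^def P/import functools\nCM=functools.lru_cache(None)(lambda c:cams.camera_model(c))\ndef P/' h.py
sed -i 's/o=np.round(.*)-32$/o=np.round(W(c,[[.581,.244,.12]])[0])-32/; s/^    I\[c\]=.*/    I[c]=cv2.imread(f"pics\/cap_{c}.png",0).astype(np.float32)/' fit.py
ls pics
cat > snap.py <<'E'
from h import *
for c in("top","side"): cv2.imwrite(f"pics/cap_{c}.png",np.mean([cams.snapshot(c) for _ in range(3)],0).mean(2).round().astype(np.uint8))
E
python3 snap.py; python3 fit.py
```

```text
c1.png
c2.png
c3.png
cap_side.png
cap_top.png
crop0.png
side0.png
top0.png
[7.523964e+02 5.857000e-01 2.484000e-01 2.857800e+00]
[7.634727e+02 5.857000e-01 2.484000e-01 2.179060e+01]
[7.687944e+02 5.857000e-01 2.484000e-01 3.939700e+00]
[7.722391e+02 5.885000e-01 2.510000e-01 1.039110e+01]
[ 7.836455e+02  5.885000e-01  2.510000e-01 -7.997500e+00]
[7.919867e+02 5.883000e-01 2.509000e-01 1.493020e+01]
```

Request:
move_arm --targets '[{"dx": 0,"dy": 0,"dz": -0.04,"rx": 0,"ry": 0,"rz": 0},{"dx": 0,"dy": 0,"dz": -0.04,"rx": 0,"ry": 0,"rz": 0},{"dx": 0,"dy": 0,"dz": 0,"rx": 0,"ry": 0,"rz": 0},{"dx": 0,"dy": 0,"dz": 0,"rx": 0,"ry": 0,"rz": 0},{"dx": 0,"dy": 0,"dz": 0,"rx": 0,"ry": 0,"rz": 0},{"dx": 0,"dy": 0,"dz": 0,"rx": 0,"ry": 0,"rz": 0},{"dx": 0,"dy": 0,"dz": 0,"rx": 0,"ry": 0,"rz": 0},{"dx": 0,"dy": 0,"dz": 0,"rx": 0,"ry": 0,"rz": 0},{"dx": 0,"dy": 0,"dz": 0,"rx": 0,"ry": 0,"rz": 0},{"dx": 0,"dy": 0,"dz": 0,"rx": 0,"ry": 0,"rz": 0}]'

```text
t: 12.25
tcp_pos: [0.5957, -0.2646, 0.0178]
tool_rot: [0.748, 0.664, -0.0, 0.0]
force: [-0.3, 0.9, 5.4]
finger_gap: 0.695
gripper_force: 38.6
```

```bash
cat > fit2.py <<'E'
import fit
from fit import *
import sys
def masks(p,c):
    x,y,a=p;o=np.round(W(c,[[.584,.247,.12]])[0])-32
    f=lambda X:np.round((W(c,X)-o+.5)*S).astype(np.int32)
    def m(q):
        k=np.zeros((64*S,64*S),np.float32);cv2.fillPoly(k,[cv2.convexHull(q)],1.);return cv2.resize(k,(64,64),interpolation=cv2.INTER_AREA)
    t=f(hexa(x,y,a,.136));b=f(hexa(x,y,a,.106));d=f(circ(x,y,.106,.035))
    h=m(np.r_[t,b]);top=m(t);return o,top,h-top,np.clip(m(d)-h,0,1)
def sc(p,c):
    o,top,side,rest=masks(p,c);im=I[c][int(o[1]):int(o[1])+64,int(o[0]):int(o[0])+64]
    A=np.stack([top+rest,side],-1).reshape(-1,2);wt=A.sum(1)>.9;y=im.reshape(-1)[wt]
    s,*_=np.linalg.lstsq(A[wt],y,rcond=None);return np.mean(np.abs(A[wt]@s-y)),s
for c in I:
    g=[]
    for x in np.arange(.572,.597,.002):
        for y in np.arange(.235,.260,.002):
            for a in range(-30,30,4): g.append((sc((x,y,a),c)[0],x,y,a))
    g.sort();out=[]
    for k in g[:4]:
        r=minimize(lambda p:sc(p,c)[0],k[1:],method="Nelder-Mead",options=dict(initial_simplex=[k[1:],np.add(k[1:],(.002,0,1)),np.add(k[1:],(0,.002,2)),np.add(k[1:],(0,0,-4))]));print(c,np.round(r.fun,2),np.round(r.x,4),sc(r.x,c)[1]);out.append((r.fun,*r.x))
    b=min(out)
    o=np.round(W(c,[[.584,.247,.12]])[0])-32;v=cv2.cvtColor(cv2.resize(I[c][int(o[1]):int(o[1])+64,int(o[0]):int(o[0])+64],(400,400),interpolation=2).clip(0,255).astype(np.uint8),8)
    u=v.copy()
    for X in(hexa(*b[1:],.136),circ(*b[1:3],.106,.036),circ(*b[1:3],.0,.05)): cv2.polylines(u,[np.round((W(c,X)-o+.5)*6.25).astype(int)],True,(0,255,0),1)
    if c=="top":U=np.hstack([u])
    else:cv2.imwrite("pics/fit.png",np.hstack([U,u]))
E
python3 fit2.py
```

```text
top 2.98 [0.5875 0.2528 8.6403] [131.90063  71.65833]
top 3.01 [0.5874 0.2528 9.0783] [131.85916  70.94701]
top 3.03 [0.5876 0.2528 9.6345] [131.874   71.5704]
top 2.98 [0.5875 0.2528 8.7694] [131.8872    71.545334]
side 3.34 [ 0.5847  0.248  15.2339] [112.160385  62.146526]
side 3.35 [ 0.5847  0.248  12.0285] [112.25492   62.241055]
side 3.38 [0.5847 0.2477 9.4576] [112.15044   62.397644]
side 3.36 [ 0.5849  0.2479 13.6164] [112.07911   62.162323]
```

View pics/fit.png

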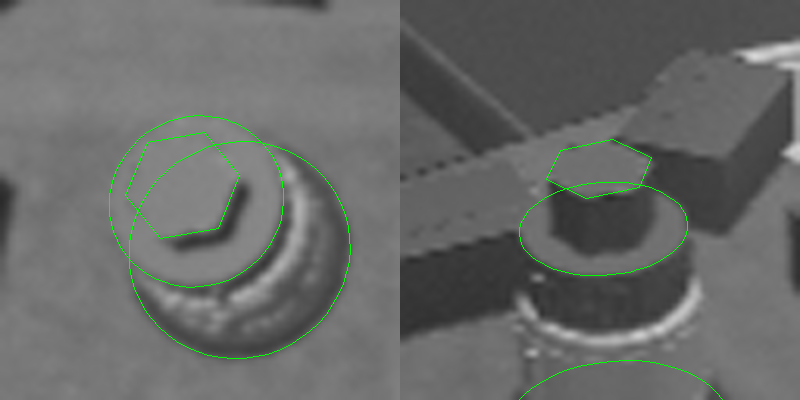

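Side view and top view both fit: knob centre at about (0.586, 0.2505), flat normal about 10°. The pointer notch at the bottom of the top view agrees, at about 190°. Next: release the box and retreat straight up.

Request:
move_arm --targets '[{"dx": 0,"dy": 0,"dz": 0,"rx": 0,"ry": 0,"rz": 0},{"dx": 0,"dy": 0,"dz": 0,"rx": 0,"ry": 0,"rz": 0},{"dx": 0,"dy": 0,"dz": 0,"rx": 0,"ry": 0,"rz": 0},{"dx": 0,"dy": 0,"dz": 0,"rx": 0,"ry": 0,"rz": 0},{"dx": 0,"dy": 0,"dz": 0,"rx": 0,"ry": 0,"rz": 0},{"dx": 0,"dy": 0,"dz": 0,"rx": 0,"ry": 0,"rz": 0},{"dx": 0,"dy": 0,"dz": 0,"rx": 0,"ry": 0,"rz": 0},{"dx": 0,"dy": 0,"dz": 0,"rx": 0,"ry": 0,"rz": 0},{"dx": 0,"dy": 0,"dz": 0.2,"rx": 0,"ry": 0,"rz": 0},{"dx": 0,"dy": 0,"dz": 0.4,"rx": 0,"ry": 0,"rz": 0}]' --claw 100

```text
t: 13.5
tcp_pos: [0.5954, -0.2644, 0.032]
tool_rot: [0.748, 0.664, -0.0, -0.0]
force: [-0.0, 0.0, -0.5]
finger_gap: 1.0
gripper_force: 0.0
```

Request:
move_arm --targets '[{"dx": 0,"dy": 0,"dz": 0.8,"rx": 0,"ry": 0,"rz": 0},{"dx": 0,"dy": 0,"dz": 1,"rx": 0,"ry": 0,"rz": 0},{"dx": 0,"dy": 0,"dz": 1,"rx": 0,"ry": 0,"rz": 0},{"dx": 0,"dy": 0,"dz": 1,"rx": 0,"ry": 0,"rz": 0},{"dx": 0,"dy": 0,"dz": 1,"rx": 0,"ry": 0,"rz": 0},{"dx": 0,"dy": 0.5,"dz": 1,"rx": 0,"ry": 0,"rz": 0},{"dx": 0,"dy": 1,"dz": 0.5,"rx": 0,"ry": 0,"rz": 0},{"dx": 0,"dy": 1,"dz": 0.2,"rx": 0,"ry": 0,"rz": 0},{"dx": 0,"dy": 1,"dz": 0,"rx": 0,"ry": 0,"rz": 0},{"dx": 0,"dy": 1,"dz": 0,"rx": 0,"ry": 0,"rz": 0}]'

```text
t: 14.75
tcp_pos: [0.5949, -0.1496, 0.1934]
tool_rot: [0.748, 0.664, -0.0, -0.001]
force: [0.0, 0.7, 0.1]
finger_gap: 0.999
gripper_force: 0.0
```

Request:
move_arm --targets '[{"dx": 0,"dy": 1,"dz": 0,"rx": 0,"ry": 0,"rz": 0.1},{"dx": 0,"dy": 1,"dz": 0,"rx": 0,"ry": 0,"rz": 0.1},{"dx": 0,"dy": 1,"dz": 0,"rx": 0,"ry": 0,"rz": 0.1},{"dx": 0,"dy": 1,"dz": 0,"rx": 0,"ry": 0,"rz": 0.1},{"dx": 0,"dy": 1,"dz": 0,"rx": 0,"ry": 0,"rz": 0.1},{"dx": 0,"dy": 1,"dz": 0,"rx": 0,"ry": 0,"rz": 0.06},{"dx": 0,"dy": 1,"dz": 0,"rx": 0,"ry": 0,"rz": 0},{"dx": 0,"dy": 1,"dz": 0,"rx": 0,"ry": 0,"rz": 0},{"dx": 0,"dy": 1,"dz": 0,"rx": 0,"ry": 0,"rz": 0},{"dx": 0,"dy": 1,"dz": 0,"rx": 0,"ry": 0,"rz": 0}]'

```text
t: 16.0
tcp_pos: [0.5946, 0.0999, 0.1933]
tool_rot: [0.643, 0.766, -0.001, -0.001]
force: [0.7, -0.2, -0.3]
finger_gap: 1.0
gripper_force: 0.0
```

Run:
```python
from h import *
b=cams.snapshot("side")[:,:,::-1];a=cams.snapshot("top")[:,:,::-1]
st();o=np.zeros((400,800,3),np.uint8)
o[:,:400]=cv2.resize(a[160:260,350:450],(400,400));o[:,400:]=cv2.resize(b[240:370,300:430],(400,400))
cv2.imwrite("pics/c4.png",o)
```

```text
t 16.1 tcp [0.5944 0.1011 0.1934] z [-0.002  0.001 -1.   ] yaw_y 10.2 q [-0.02  0.54  1.53  0.    1.07 -0.2 ] gap 0.999 F [ 0.5 -0.3  0.6] T [-0.02  0.    0.03] g 0.0
```

View pics/c4.png

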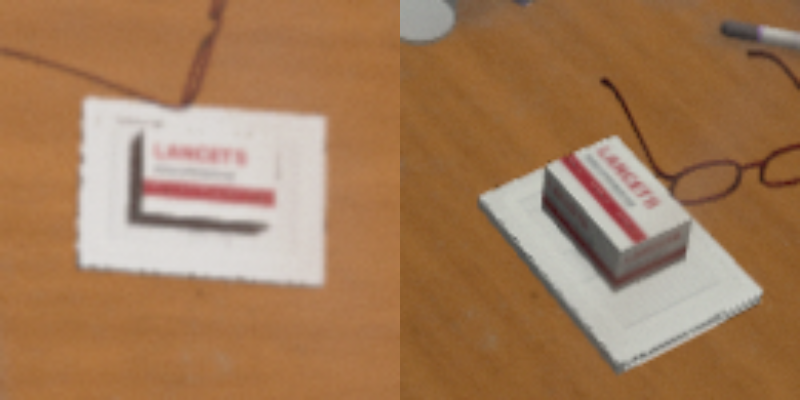

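The lancet box stands upright and centred on the form pad: top crop (205,185), side crop (615,210). Now to the knob.

Request:
move_arm --targets '[{"dx": -0.05,"dy": 1,"dz": 0,"rx": 0,"ry": 0,"rz": 0},{"dx": -0.05,"dy": 1,"dz": 0,"rx": 0,"ry": 0,"rz": 0},{"dx": -0.05,"dy": 1,"dz": 0,"rx": 0,"ry": 0,"rz": 0},{"dx": -0.05,"dy": 1,"dz": 0,"rx": 0,"ry": 0,"rz": 0},{"dx": -0.05,"dy": 1,"dz": 0,"rx": 0,"ry": 0,"rz": 0},{"dx": -0.05,"dy": 0.7,"dz": 0,"rx": 0,"ry": 0,"rz": 0},{"dx": -0.05,"dy": 0.26,"dz": 0,"rx": 0,"ry": 0,"rz": 0},{"dx": 0,"dy": 0,"dz": -0.5,"rx": 0,"ry": 0,"rz": 0},{"dx": 0,"dy": 0,"dz": -0.5,"rx": 0,"ry": 0,"rz": 0},{"dx": 0,"dy": 0,"dz": 0,"rx": 0,"ry": 0,"rz": 0}]'

```text
t: 17.35
tcp_pos: [0.5857, 0.2458, 0.1673]
tool_rot: [0.643, 0.766, -0.002, -0.001]
force: [-0.3, -0.4, 1.0]
finger_gap: 0.999
gripper_force: 0.0
```

```bash
python3 -c "
from h import *
st()"
```

```text
t 17.35 tcp [0.5857 0.2458 0.1673] z [-0.004 -0.001 -1.   ] yaw_y 9.9 q [ 0.22  0.62  1.46 -0.    1.07  0.05] gap 0.999 F [-0.3 -0.4  1. ] T [-0.01 -0.1  -0.03] g 0.0
```

Request:
move_arm --targets '[{"dx": 0,"dy": 0.18,"dz": -0.4,"rx": 0,"ry": 0,"rz": 0},{"dx": 0,"dy": 0,"dz": -0.5,"rx": 0,"ry": 0,"rz": 0},{"dx": 0,"dy": 0,"dz": -0.5,"rx": 0,"ry": 0,"rz": 0},{"dx": 0,"dy": 0,"dz": -0.4,"rx": 0,"ry": 0,"rz": 0},{"dx": 0,"dy": 0,"dz": -0.3,"rx": 0,"ry": 0,"rz": 0},{"dx": 0,"dy": 0,"dz": -0.2,"rx": 0,"ry": 0,"rz": 0},{"dx": 0,"dy": 0,"dz": 0,"rx": 0,"ry": 0,"rz": 0},{"dx": 0,"dy": 0,"dz": 0,"rx": 0,"ry": 0,"rz": 0},{"dx": 0,"dy": 0,"dz": 0,"rx": 0,"ry": 0,"rz": 0},{"dx": 0,"dy": 0,"dz": 0,"rx": 0,"ry": 0,"rz": 0}]'

```text
t: 18.6
tcp_pos: [0.5871, 0.2515, 0.1122]
tool_rot: [0.643, 0.766, 0.0, 0.0]
force: [-0.2, -1.5, -0.7]
finger_gap: 1.001
gripper_force: 0.0
```

Request:
move_arm --targets '[{"dx": 0,"dy": 0,"dz": 0,"rx": 0,"ry": 0,"rz": 0},{"dx": 0,"dy": 0,"dz": 0,"rx": 0,"ry": 0,"rz": 0},{"dx": 0,"dy": 0,"dz": 0,"rx": 0,"ry": 0,"rz": 0},{"dx": 0,"dy": 0,"dz": 0,"rx": 0,"ry": 0,"rz": 0},{"dx": 0,"dy": 0,"dz": 0,"rx": 0,"ry": 0,"rz": 0},{"dx": 0,"dy": 0,"dz": 0,"rx": 0,"ry": 0,"rz": 0},{"dx": 0,"dy": 0,"dz": 0,"rx": 0,"ry": 0,"rz": 0},{"dx": 0,"dy": 0,"dz": 0,"rx": 0,"ry": 0,"rz": 0},{"dx": 0,"dy": 0,"dz": 0,"rx": 0,"ry": 0,"rz": 0},{"dx": 0,"dy": 0,"dz": 0,"rx": 0,"ry": 0,"rz": 0}]' --claw 0 --newtons 25

```text
t: 19.85
tcp_pos: [0.5871, 0.2515, 0.112]
tool_rot: [0.643, 0.766, 0.0, 0.0]
force: [0.8, 0.6, 2.1]
finger_gap: 0.462
gripper_force: 26.2
```

```bash
python3 -c "
from h import *
st()"
```

```text
t 19.85 tcp [0.5871 0.2515 0.112 ] z [ 0.  0. -1.] yaw_y 10.0 q [ 0.23  0.69  1.49 -0.    0.96  0.06] gap 0.462 F [0.8 0.6 2.1] T [-0.05 -0.03  0.02] g 26.19985355548124
```

Request:
move_arm --targets '[{"dx": 0,"dy": 0,"dz": 0,"rx": 0,"ry": 0,"rz": 0.133},{"dx": 0,"dy": 0,"dz": 0,"rx": 0,"ry": 0,"rz": 0.133},{"dx": 0,"dy": 0,"dz": 0,"rx": 0,"ry": 0,"rz": 0.133},{"dx": 0,"dy": 0,"dz": 0,"rx": 0,"ry": 0,"rz": 0.133},{"dx": 0,"dy": 0,"dz": 0,"rx": 0,"ry": 0,"rz": 0.133},{"dx": 0,"dy": 0,"dz": 0,"rx": 0,"ry": 0,"rz": 0.133},{"dx": 0,"dy": 0,"dz": 0,"rx": 0,"ry": 0,"rz": 0.133},{"dx": 0,"dy": 0,"dz": 0,"rx": 0,"ry": 0,"rz": 0.133},{"dx": 0,"dy": 0,"dz": 0,"rx": 0,"ry": 0,"rz": 0.133},{"dx": 0,"dy": 0,"dz": 0,"rx": 0,"ry": 0,"rz": 0}]'

```text
t: 21.1
tcp_pos: [0.5869, 0.2514, 0.1119]
tool_rot: [0.376, 0.927, -0.0, 0.0]
force: [0.1, -0.6, 3.2]
finger_gap: 0.467
gripper_force: 26.4
```

```bash
python3 -c "
from h import *
st()"
```

```text
t 21.1 tcp [0.5869 0.2514 0.1119] z [ 0. -0. -1.] yaw_y 45.9 q [ 0.23  0.69  1.49 -0.    0.96 -0.57] gap 0.467 F [ 0.1 -0.6  3.2] T [0.08 0.   0.1 ] g 26.396328751029383
```

Request:
move_arm --targets '[{"dx": 0,"dy": 0,"dz": 0,"rx": 0,"ry": 0,"rz": 0.033},{"dx": 0,"dy": 0,"dz": 0,"rx": 0,"ry": 0,"rz": 0},{"dx": 0,"dy": 0,"dz": 0,"rx": 0,"ry": 0,"rz": 0.033},{"dx": 0,"dy": 0,"dz": 0,"rx": 0,"ry": 0,"rz": 0},{"dx": 0,"dy": 0,"dz": 0,"rx": 0,"ry": 0,"rz": 0.033},{"dx": 0,"dy": 0,"dz": 0,"rx": 0,"ry": 0,"rz": 0},{"dx": 0,"dy": 0,"dz": 0,"rx": 0,"ry": 0,"rz": 0},{"dx": 0,"dy": 0,"dz": 0,"rx": 0,"ry": 0,"rz": 0},{"dx": 0,"dy": 0,"dz": 0,"rx": 0,"ry": 0,"rz": 0},{"dx": 0,"dy": 0,"dz": 0,"rx": 0,"ry": 0,"rz": 0}]'

```text
t: 22.35
tcp_pos: [0.5869, 0.2514, 0.1119]
tool_rot: [0.351, 0.936, 0.0, 0.0]
force: [-0.2, -0.1, 5.0]
finger_gap: 0.463
gripper_force: 26.4
```

```bash
python3 -c "
from h import *
st()"
```

```text
t 22.35 tcp [0.5869 0.2514 0.1119] z [ 0.  0. -1.] yaw_y 48.9 q [ 0.23  0.69  1.49  0.    0.96 -0.62] gap 0.463 F [-0.2 -0.1  5. ] T [ 0.07  0.12 -0.16] g 26.44866975084824
```

Request:
move_arm --targets '[{"dx": 0,"dy": 0,"dz": 0,"rx": 0,"ry": 0,"rz": 0.025},{"dx": 0,"dy": 0,"dz": 0,"rx": 0,"ry": 0,"rz": 0.025},{"dx": 0,"dy": 0,"dz": 0.04,"rx": 0,"ry": 0,"rz": 0},{"dx": 0,"dy": 0,"dz": 0.04,"rx": 0,"ry": 0,"rz": 0},{"dx": 0,"dy": 0,"dz": 0.04,"rx": 0,"ry": 0,"rz": 0},{"dx": 0,"dy": 0,"dz": 0.04,"rx": 0,"ry": 0,"rz": 0},{"dx": 0,"dy": 0,"dz": 0.02,"rx": 0,"ry": 0,"rz": 0},{"dx": 0,"dy": 0,"dz": 0,"rx": 0,"ry": 0,"rz": 0},{"dx": 0,"dy": 0,"dz": 0,"rx": 0,"ry": 0,"rz": 0},{"dx": 0,"dy": 0,"dz": 0,"rx": 0,"ry": 0,"rz": 0}]'

```text
t: 23.6
tcp_pos: [0.5864, 0.251, 0.1168]
tool_rot: [0.338, 0.941, -0.001, -0.0]
force: [1.5, -0.7, -8.0]
finger_gap: 0.461
gripper_force: 28.4
```

```bash
python3 -c "
from h import *
st()"
```

```text
t 23.6 tcp [0.5864 0.251  0.1168] z [-0.001 -0.001 -1.   ] yaw_y 50.4 q [ 0.23  0.68  1.49 -0.    0.97 -0.65] gap 0.461 F [ 1.5 -0.7 -8. ] T [-0.22 -0.32 -0.37] g 28.412443748675287
```

Request:
move_arm --targets '[{"dx": 0,"dy": 0,"dz": 0.03,"rx": 0,"ry": 0,"rz": 0},{"dx": 0,"dy": 0,"dz": 0.03,"rx": 0,"ry": 0,"rz": 0},{"dx": 0,"dy": 0,"dz": 0,"rx": 0,"ry": 0,"rz": 0},{"dx": 0,"dy": 0,"dz": 0,"rx": 0,"ry": 0,"rz": 0},{"dx": 0,"dy": 0,"dz": 0,"rx": 0,"ry": 0,"rz": 0},{"dx": 0,"dy": 0,"dz": 0,"rx": 0,"ry": 0,"rz": 0},{"dx": 0,"dy": 0,"dz": 0,"rx": 0,"ry": 0,"rz": 0},{"dx": 0,"dy": 0,"dz": 0,"rx": 0,"ry": 0,"rz": 0},{"dx": 0,"dy": 0,"dz": 0,"rx": 0,"ry": 0,"rz": 0},{"dx": 0,"dy": 0,"dz": 0,"rx": 0,"ry": 0,"rz": 0}]'

```text
t: 24.85
tcp_pos: [0.5874, 0.2516, 0.1182]
tool_rot: [0.339, 0.941, 0.0, 0.001]
force: [0.9, 0.4, 4.7]
finger_gap: 0.462
gripper_force: 30.1
```

```bash
python3 -c "
from h import *
st()"
```

```text
t 24.85 tcp [0.5874 0.2516 0.1182] z [ 0.001  0.    -1.   ] yaw_y 50.4 q [ 0.23  0.68  1.49  0.    0.97 -0.65] gap 0.462 F [0.9 0.4 4.7] T [ 0.1   0.04 -0.03] g 30.116153735434636
```

Request:
move_arm --targets '[{"dx": 0,"dy": 0,"dz": 0.04,"rx": 0,"ry": 0,"rz": 0},{"dx": 0,"dy": 0,"dz": 0.04,"rx": 0,"ry": 0,"rz": 0},{"dx": 0,"dy": 0,"dz": 0.04,"rx": 0,"ry": 0,"rz": 0},{"dx": 0,"dy": 0,"dz": 0.04,"rx": 0,"ry": 0,"rz": 0},{"dx": 0,"dy": 0,"dz": 0,"rx": 0,"ry": 0,"rz": 0},{"dx": 0,"dy": 0,"dz": 0,"rx": 0,"ry": 0,"rz": 0},{"dx": 0,"dy": 0,"dz": 0,"rx": 0,"ry": 0,"rz": 0},{"dx": 0,"dy": 0,"dz": 0,"rx": 0,"ry": 0,"rz": 0},{"dx": 0,"dy": 0,"dz": 0,"rx": 0,"ry": 0,"rz": 0},{"dx": 0,"dy": 0,"dz": 0,"rx": 0,"ry": 0,"rz": 0}]'

```text
t: 26.1
tcp_pos: [0.5869, 0.2514, 0.1218]
tool_rot: [0.339, 0.941, 0.0, 0.0]
force: [0.3, 0.2, -0.4]
finger_gap: 0.463
gripper_force: 29.4
```

Run:
```python
from h import *
st()
b=cams.snapshot("side")[:,:,::-1];o0=cv2.imread("pics/side0.png")
c3=cv2.cvtColor(cv2.imread("pics/cap_side.png",0),8)
cv2.imwrite("pics/c5.png",np.hstack([cv2.resize(i[145:225,205:285],(400,400),interpolation=2) for i in(c3,b)]))
```

```text
t 26.1 tcp [0.5869 0.2514 0.1218] z [ 0. -0. -1.] yaw_y 50.4 q [ 0.23  0.68  1.49 -0.    0.98 -0.65] gap 0.463 F [ 0.3  0.2 -0.4] T [ 0.02 -0.04  0.03] g 29.42164045118261
```

View pics/c5.png

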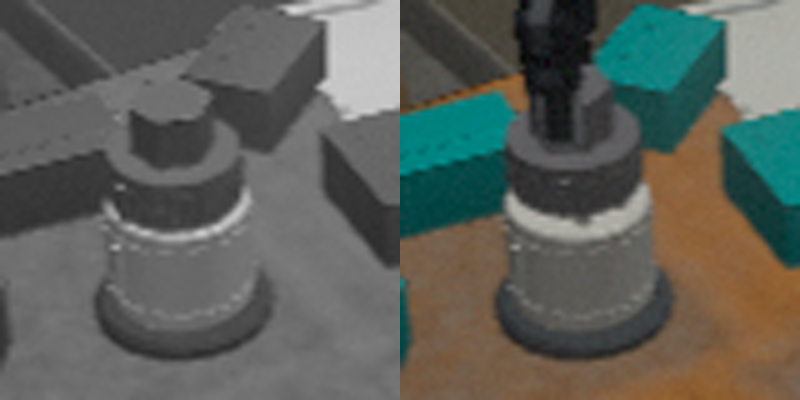

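The right panel (now) shows the cap's front edge about 3.4 px higher than in the left, roughly 9–10 mm, with a wide white gap and almost no force. That is well past the 3 mm stop, so this direction unlocks. Lifting.

Request:
move_arm --targets '[{"dx": 0,"dy": 0,"dz": 0.15,"rx": 0,"ry": 0,"rz": 0},{"dx": 0,"dy": 0,"dz": 0.2,"rx": 0,"ry": 0,"rz": 0},{"dx": 0,"dy": 0,"dz": 0.2,"rx": 0,"ry": 0,"rz": 0},{"dx": 0,"dy": 0,"dz": 0.25,"rx": 0,"ry": 0,"rz": 0},{"dx": 0,"dy": 0,"dz": 0.4,"rx": 0,"ry": 0,"rz": 0},{"dx": 0,"dy": 0,"dz": 0.5,"rx": 0,"ry": 0,"rz": 0},{"dx": 0,"dy": 0,"dz": 0.5,"rx": 0,"ry": 0,"rz": 0},{"dx": 0,"dy": 0,"dz": 0.5,"rx": 0,"ry": 0,"rz": 0},{"dx": 0,"dy": 0,"dz": 0.4,"rx": 0,"ry": 0,"rz": 0},{"dx": 0,"dy": 0,"dz": 0.2,"rx": 0,"ry": 0,"rz": 0}]' --newtons 35

```text
t: 27.4
tcp_pos: [0.5872, 0.2515, 0.2053]
tool_rot: [0.339, 0.941, 0.0, 0.0]
force: [-0.4, 0.9, -0.6]
finger_gap: 0.464
gripper_force: 38.0
```

Request:
move_arm --targets '[{"dx": 0,"dy": 0,"dz": 0,"rx": 0,"ry": 0,"rz": 0},{"dx": 0,"dy": 0,"dz": 0,"rx": 0,"ry": 0,"rz": 0},{"dx": 0,"dy": 0,"dz": 0,"rx": 0,"ry": 0,"rz": 0},{"dx": 0,"dy": 0,"dz": 0,"rx": 0,"ry": 0,"rz": 0},{"dx": 0,"dy": 0,"dz": 0,"rx": 0,"ry": 0,"rz": 0},{"dx": 0,"dy": 0,"dz": 0,"rx": 0,"ry": 0,"rz": 0},{"dx": 0,"dy": 0,"dz": 0,"rx": 0,"ry": 0,"rz": 0},{"dx": 0,"dy": 0,"dz": 0,"rx": 0,"ry": 0,"rz": 0},{"dx": 0,"dy": 0,"dz": 0,"rx": 0,"ry": 0,"rz": 0},{"dx": 0,"dy": 0,"dz": 0,"rx": 0,"ry": 0,"rz": 0}]'

```text
t: 28.65
tcp_pos: [0.5869, 0.2514, 0.2043]
tool_rot: [0.339, 0.941, 0.0, 0.0]
force: [0.0, 0.8, -0.9]
finger_gap: 0.465
gripper_force: 38.0
```

Run:
```python
from h import *
st()
b=cams.snapshot("side")[:,:,::-1]
cv2.imwrite("pics/c6.png",cv2.resize(b[80:380,180:480],(600,600),interpolation=2))
```

```text
t 28.65 tcp [0.5869 0.2514 0.2043] z [ 0.  0. -1.] yaw_y 50.4 q [ 0.23  0.58  1.42  0.    1.14 -0.65] gap 0.465 F [ 0.   0.8 -0.9] T [ 0.01 -0.01 -0.05] g 38.001909973681904
```

View pics/c6.png

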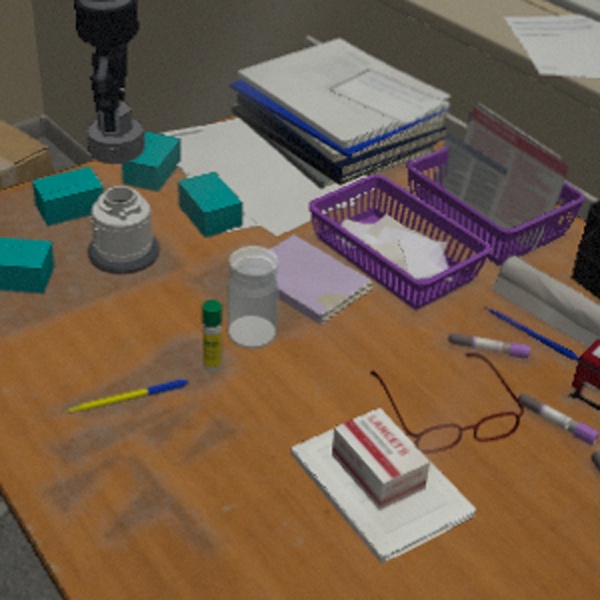

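The cap hangs level in the fingers at (115,135), about 90 mm above the open canister (122,225). The box stands upright on the pad at (380,455). Handing in.

```bash
python3 -c "
from station import order
print(order.sign_off())"
```

```text
the job is handed in; nothing more can be done
None
```

The job is handed in: the lancet box stands upright on the form pad, the cap unlocked by turning it counter-clockwise seen from above, and it was held level and still about 90 mm above its closed position at 28.7 s of the 69 s allowed (the sign-off gave no verdict).

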